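# Rack the checked tube and hold the next one slanted over the light pad

## Robot

A 6-joint arm with a two-finger parallel gripper is mounted at the origin on the work surface. World frame = base frame: x ahead of the robot, y to its left, z up, the work surface at z = 0. Lengths are in m, angles in rad, forces in N, time in s.
With the tool pointing down it reaches from about 0.35 to 0.975 m from the base axis. Payload 4.9 kg.
Tool frame: the origin (TCP) lies on the centre line of the jaws, within the pads' length; the fingertips stand 22 mm ahead of it and the grasp point (between the pads) lies 3 mm ahead of it (manip.tcp_to_tips is the distance from the TCP to the fingertips, in m); z points along the fingers, x is the direction in which the jaws open and shut, and the axes are right-handed (so a half turn about z gives the same grasp; the last joint's range is limited). The gripper opens to 85 mm and grips with 20 to 120 N. Pads are 22 mm wide; open, the fingers measure 114 mm over their backs; the gripper's body (76 mm by 85 mm) begins 54 mm behind the grasp point. The pads swing forward as they close: fully open they stand 13 mm farther back than shut.
Start: joints at [-1.35, 0.053, 1.613, -0, 1.476, -0.119], TCP at [0.208, -0.589, 0.253] pointing down, gripper open.
Joint ranges: [-3.01, 3.01], [-1.01, 2.22], [0.06, 2.58], [-1.02, 4.17], [0.09, 2.62], [-3.14, 3.14]. Speed limits (rad/s): [2.57, 2.57, 3.14, 3.14, 3.14, 3.14].

## Interface

Orientations are given as a unit quaternion [w, x, y, z].
In Python, from plant import manip gives the robot as it stands.
- The arm moves only by the shell command python3 -m pendant 'ROWS'. ROWS is a JSON object of lists of equal length, an entry for each row: "linear": the shift along the tool's x, y, z in cm, a list of three; "rotation": the turn, a rotation vector about the tool's x, y, z in degrees, a list of three; "grip": the closure, from 0 (fully open) to 1 (shut). A call has exactly 10 rows; each row is the pose to reach, as a shift and turn from the pose commanded when the call began, along the tool's axes at that moment; what a row does not reach only later rows make up. A row lasts 1/12 s, in which the tool goes at most 41.7 mm and 7.16 degrees, less where a joint would pass 70% of its speed; a pose out of reach is approached as far as the arm can. A call with a gripper value outside its range is refused whole. The fingers move at their own pace and stop on an object; the grip force is fixed at half the most. Time passes only in rows, so rows that repeat a pose let the fingers close, or fill a call up. It gives the time, the measured TCP pose, the force and the opening at its end, in the units of the state.
- manip.state(): the state, without advancing time (a new reading comes with each control period).
- manip.grab_frame(name): name is "scene" or "top" or "wrist"; returns the picture (400x640x3 uint8, red, green, blue); there is no depth.
- manip.calibration(name): a dict with "fx", "fy", "cx", "cy" (pixels), "cam_to_world" (4x4, takes a point from camera to world coordinates). Camera axes: x right, y up, looking along -z (the intrinsics and any distortion apply to the point x, -y, -z); pixel columns grow to the right and rows downward; lengths in m; the calibration is good to about 2 mm. A picture is of the moment at which its call begins: read the wrist's pose just before it. calibration takes no time and is no camera call; for the wrist camera it gives the pose at the moment of the call.
- manip.job_done(): hands the job in, once; it reports no verdict.
The state is a dict: "time": time; "joint_pos": joint angles; "joint_vel": joint speeds; "joint_efforts": joint torques, N m; "tool_pos": TCP position; "tool_rot": TCP orientation; "contact_force": force on the tool from outside, world axes, zero at the start; "ft_torque": the same for the moment, N m; "gripper_width": opening from 0.0 (shut) to 1.0 (fully open).
Only numpy, scipy, OpenCV 4.12 (cv2) and the standard library are available. Lean on these libraries where they do the work, as an engineer would, in place of code of your own. Each camera call takes 0.05 s, during which the arm holds its last target. There are 200 camera calls.

## Task

The green-capped tube in the single-tube stand has been checked: stand it back in a free hole of the pink rack, fully down, and let go of it. Then draw the orange-capped tube out of the rack and hold it cap up, leaning half over (about 45 degrees), with its foot over the middle of the lit viewing pad and about a hand's breadth above it, so that the dried pellet in the foot can be looked at against the light. Finish while still holding it there, steady, and do not disturb anything else on the bench.

Things in the scene. Friction and masses are not known exactly. Their poses are not given: they have to be found in the camera images.
- tube_green: closed 50 ml conical tube, 116 mm long, clear body 28.5 mm across, yellowish dried pellet in the foot, white label band, green cap 34 mm across (top 14 mm of the length). About 45 g. Origin: centre of the foot's underside (8 mm across, a cone to full width 15 mm up); z from foot to cap. Starts upright in the single-tube stand.
- tube_orange: closed 50 ml conical tube, 116 mm long, clear body 28.5 mm across, yellowish dried pellet in the foot, white label band, orange cap 34 mm across (top 14 mm of the length). About 45 g. Origin: centre of the foot's underside (8 mm across, a cone to full width 15 mm up); z from foot to cap. Stands in a rack hole, cap top 48 mm above the rack.
- tube_blue_a: closed 50 ml conical tube, 116 mm long, clear body 28.5 mm across, yellowish dried pellet in the foot, white label band, blue cap 34 mm across (top 14 mm of the length). About 45 g. Origin: centre of the foot's underside (8 mm across, a cone to full width 15 mm up); z from foot to cap. Stands in a rack hole, cap top 48 mm above the rack. A bystander.
- tube_blue_b: closed 50 ml conical tube, 116 mm long, clear body 28.5 mm across, yellowish dried pellet in the foot, white label band, blue cap 34 mm across (top 14 mm of the length). About 45 g. Origin: centre of the foot's underside (8 mm across, a cone to full width 15 mm up); z from foot to cap. Stands in a rack hole, cap top 48 mm above the rack. A bystander.
- rack: hot-pink tube rack, 226 (own y) x 64 (own x) x 72 mm high, does not shift. One row of five round holes 42 mm apart, 31 mm wide, through the 6 mm top deck and a second deck 24 to 29 mm above the bench; tubes stand on its floor, 4 mm above the bench. Three holes hold tubes, two are free. Origin: centre of the underside.
- rack_hole0 (a point): centre of the mouth of rack hole 0 (0 at the rack's -y end, 4 at its +y end), at the top face of the rack, 72 mm above the bench; axes as the rack's
- rack_hole1 (a point): centre of the mouth of rack hole 1 (0 at the rack's -y end, 4 at its +y end), at the top face of the rack, 72 mm above the bench; axes as the rack's
- rack_hole2 (a point): centre of the mouth of rack hole 2 (0 at the rack's -y end, 4 at its +y end), at the top face of the rack, 72 mm above the bench; axes as the rack's
- rack_hole3 (a point): centre of the mouth of rack hole 3 (0 at the rack's -y end, 4 at its +y end), at the top face of the rack, 72 mm above the bench; axes as the rack's
- rack_hole4 (a point): centre of the mouth of rack hole 4 (0 at the rack's -y end, 4 at its +y end), at the top face of the rack, 72 mm above the bench; axes as the rack's
- stand: grey single-tube stand: a cup 41 mm across outside and 58 mm high, bore 31 mm, on a foot 68 mm across; the tube stands on its floor 8 mm above the bench. Does not shift. Origin: centre of the underside.
- pad_mid (a point): middle of the lit white panel of the viewing pad, on its upper face 25 mm above the bench. The pad is a grey flat box 200 mm (own x) by 150 mm (own y) by 24 mm, the panel 160 by 126 mm; does not shift; axes are the pad's, z up.
- micro_rack: turquoise rack of small tubes, 68 by 150 mm, 40 mm high with its tubes; loose bystander. Origin: centre of the underside.
- tip_box: blue box of pipette tips with a pale lid, 85 by 122 mm, 66 mm high; loose bystander. Origin: centre of the underside.
- beaker: glass beaker, 68 mm across, 85 mm high; loose bystander. Origin: centre of the underside.
- reagent_bottle: white bottle with a blue cap, 66 mm across, 150 mm high; loose bystander. Origin: centre of the underside.
- marker: marker pen lying on the bench, 133 mm long, 12 mm thick; loose bystander. Origin: on the bench under the middle of its white barrel; x along the pen.

How it is judged:
By the outcome, as a careful person would: the job done as asked, in the order asked, and still so for the second after the job is handed in, while the arm keeps its last pose, push and grip.
It also fails if it takes over 58 s, if anything falls off the work surface, if the arm or the gripper's body presses on something with over 40 N, if the wrist force passes 120 N, or if a joint passes its speed limit or range.

## Working session

There is one attempt and no reset: what is moved stays moved. The work goes in short steps, Python scripts to look and compute and a shell command to move; the robot and the scene stay as the last step left them, time stands still between calls to the robot, and variables do not carry over. Pictures are saved under pics/ and viewed, about 8 in all and at most 12, crops included, and the job is handed in when it is done.

```bash
ls; mkdir -p pics
python3 - <<'E'
from plant import manip
import cv2,numpy as np
print(manip.state())
for n in ("scene","top"):
    im=manip.grab_frame(n); cv2.imwrite(f"pics/{n}0.png",im[:,:,::-1])
    c=manip.calibration(n); print(n,c)
E
```

```text
pics
{'time': 0.0, 'joint_pos': array([-1.35001320e+00,  5.33620742e-02,  1.61433661e+00, -7.78288102e-06,
        1.47599188e+00, -1.19001744e-01]), 'joint_vel': array([-7.54459191e-05, -1.54728444e-04, -3.19954716e-04,  2.01651381e-03,
        1.86399113e-03, -2.30181824e-04]), 'joint_efforts': array([ 4.21459281e-04, -3.93675113e+01, -3.70178711e+01, -9.72399948e-05,
        6.91576468e-03, -2.46766353e-05]), 'tool_pos': array([ 0.20816922, -0.58868407,  0.25203428]), 'tool_rot': array([-7.00159266e-04,  8.16481325e-01, -5.77370891e-01, -7.81091451e-04]), 'contact_force': array([ 0.7731496 , -0.29409883,  0.35023224]), 'ft_torque': array([ 0.0144864 ,  0.02857197, -0.01046176]), 'gripper_width': 1.0003416588248497}
scene {'fx': 462.630540374207, 'fy': 462.630540374207, 'cx': 316.4504525210438, 'cy': 192.1762371068448, 'cam_to_world': array([[-7.83643527e-01, -3.74185552e-01,  4.95870947e-01,
         1.05236143e+00],
       [ 6.21210772e-01, -4.72055956e-01,  6.25508075e-01,
         7.18049765e-01],
       [ 2.27491640e-05,  7.98215727e-01,  6.02371689e-01,
         7.18852407e-01],
       [ 0.00000000e+00,  0.00000000e+00,  0.00000000e+00,
         1.00000000e+00]])}
top {'fx': 385.36411906264505, 'fy': 385.36411906264505, 'cx': 321.87409404221654, 'cy': 203.38427163301967, 'cam_to_world': array([[ 1.51315310e-02,  9.86195331e-01, -1.64893316e-01,
         3.79729365e-01],
       [-9.99881407e-01,  1.53968300e-02,  3.30791923e-04,
         8.29311559e-02],
       [ 2.86505981e-03,  1.64868755e-01,  9.86311353e-01,
         9.99923367e-01],
       [ 0.00000000e+00,  0.00000000e+00,  0.00000000e+00,
         1.00000000e+00]])}
```

View pics/scene0.png

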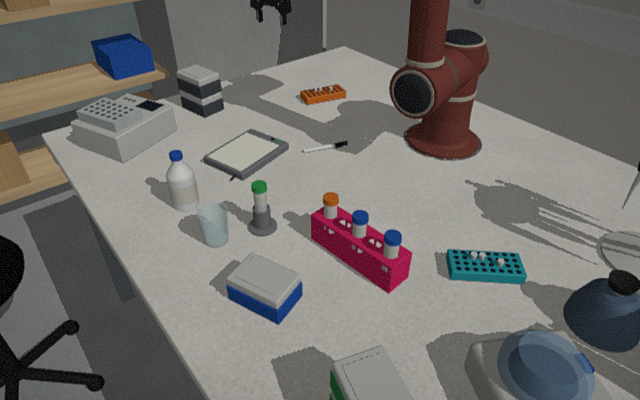

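View pics/top0.png

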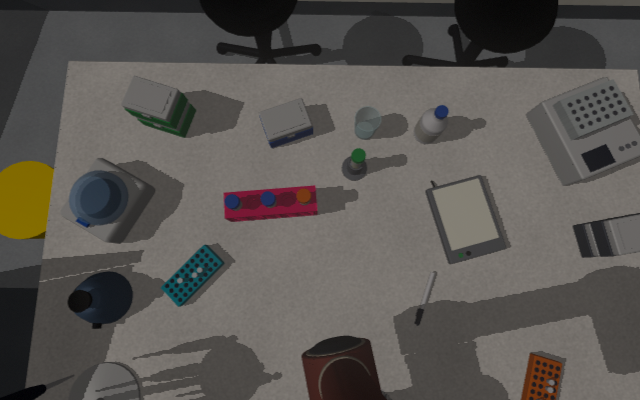

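The scene view shows orange (331,200), blue (360,218), blue (392,238) in the rack, with two free holes between them, green (260,187) in the stand and the pad at about (247,153). In the top view the caps are at about green (358,156), orange (304,196) and blue (268,198) and (232,202), and the pad is at (467,218). Next I'll triangulate.

```bash
cat > h.py <<'E'
import cv2,numpy as np
from scipy import ndimage
from plant import manip
HUE={'green':(50,75),'orange':(8,20),'blue':(105,120),'pink':(160,175)}
def blobs(im,col,amin=40,smin=120):
    h=cv2.cvtColor(im,cv2.COLOR_RGB2HSV); lo,hi=HUE[col]
    m=((h[...,0]>=lo)&(h[...,0]<=hi)&(h[...,1]>smin)&(h[...,2]>50)).astype(np.uint8)
    n,l,s,c=cv2.connectedComponentsWithStats(m)
    return [(c[i].round(1),int(s[i,4]),s[i,:4]) for i in range(1,n) if s[i,4]>amin],m
def ray(c,p):
    d=np.array([(p[0]-c['cx'])/c['fx'],-(p[1]-c['cy'])/c['fy'],-1.])
    M=c['cam_to_world']; return M[:3,3],M[:3,:3]@d
def onplane(c,p,z):
    o,d=ray(c,p); return o+d*(z-o[2])/d[2]
def tri(c1,p1,c2,p2):
    o1,d1=ray(c1,p1);o2,d2=ray(c2,p2)
    t=np.linalg.lstsq(np.c_[d1,-d2],o2-o1,rcond=None)[0]
    a,b=o1+t[0]*d1,o2+t[1]*d2; return (a+b)/2,np.linalg.norm(a-b)
def proj(c,P):
    M=c['cam_to_world'];q=M[:3,:3].T@(np.asarray(P)-M[:3,3]);return np.array([c['cx']+c['fx']*q[0]/-q[2],c['cy']-c['fy']*q[1]/-q[2]])
E
python3 - <<'E'
from h import *
ims={n:cv2.imread(f"pics/{n}0.png")[:,:,::-1].copy() for n in("scene","top")}
C={n:manip.calibration(n) for n in ims}
np.set_printoptions(precision=4,suppress=True)
for col in HUE:
    for n in ims:
        print(col,n,[(tuple(b[0]),b[1],tuple(b[2])) for b in blobs(ims[n],col)[0]])
# pad panel
g=cv2.cvtColor(ims['top'],cv2.COLOR_RGB2HSV)
print(g[218,467],g[200,440],g[180,400])
E
```

```text
green scene [((np.float64(258.5), np.float64(186.5)), 155, (np.int32(252), np.int32(181), np.int32(14), np.int32(13))), ((np.float64(335.7), np.float64(388.0)), 175, (np.int32(330), np.int32(371), np.int32(15), np.int32(29)))]
green top [((np.float64(150.4), np.float64(118.2)), 129, (np.int32(126), np.int32(109), np.int32(47), np.int32(19))), ((np.float64(171.3), np.float64(130.9)), 53, (np.int32(161), np.int32(128), np.int32(21), np.int32(8))), ((np.float64(358.0), np.float64(155.1)), 143, (np.int32(352), np.int32(149), np.int32(13), np.int32(13)))]
orange scene [((np.float64(322.7), np.float64(94.6)), 543, (np.int32(300), np.int32(85), np.int32(46), np.int32(20))), ((np.float64(330.3), np.float64(198.9)), 187, (np.int32(323), np.int32(192), np.int32(16), np.int32(14)))]
orange top [((np.float64(303.4), np.float64(195.7)), 164, (np.int32(297), np.int32(189), np.int32(14), np.int32(15))), ((np.float64(540.2), np.float64(377.6)), 1108, (np.int32(521), np.int32(353), np.int32(41), np.int32(47)))]
blue scene [((np.float64(123.0), np.float64(55.7)), 2051, (np.int32(91), np.int32(33), np.
[... 576 characters left out ...]
.float64(441.0), np.float64(111.4)), 129, (np.int32(435), np.int32(105), np.int32(13), np.int32(13))), ((np.float64(267.6), np.float64(198.3)), 148, (np.int32(261), np.int32(192), np.int32(14), np.int32(14))), ((np.float64(231.7), np.float64(200.9)), 147, (np.int32(225), np.int32(195), np.int32(14), np.int32(13))), ((np.float64(82.4), np.float64(221.8)), 60, (np.int32(77), np.int32(218), np.int32(13), np.int32(9)))]
pink scene [((np.float64(360.5), np.float64(249.6)), 3749, (np.int32(311), np.int32(206), np.int32(101), np.int32(87)))]
pink top [((np.float64(270.9), np.float64(204.5)), 2063, (np.int32(224), np.int32(185), np.int32(93), np.int32(37)))]
[ 21  27 131] [ 22  29 131] [ 16  23 124]
```

Run:
```python
from h import *
from scipy.spatial.transform import Rotation as R
np.set_printoptions(precision=4,suppress=True)
S=manip.calibration('scene');T=manip.calibration('top')
L=dict(green=((258.5,186.5),(358,155.1)),orange=((330.3,198.9),(303.4,195.7)),b1=((359.8,217.2),(267.6,198.3)),b2=((392.4,237.5),(231.7,200.9)),bottle=((175.3,155.1),(441,111.4)))
P={}
for k,(a,b) in L.items():
    P[k],e=tri(S,a,T,b);print(k,P[k],'gap',e, 'plane .118 top',onplane(T,b,.118),np.hypot(*P[k][:2]))
d=P['b2']-P['orange'];print('caps 0-4',np.linalg.norm(d[:2]),'yaw',np.degrees(np.arctan2(d[1],d[0])),np.linalg.norm((P['b1']-P['orange'])[:2]))
# pad panel: bright region by contour in top view
im=cv2.imread('pics/top0.png');g=cv2.GaussianBlur(im,(0,0),.8)
hsv=cv2.cvtColor(g,cv2.COLOR_BGR2HSV);print([hsv[r,c].tolist() for r,c in((218,467),(240,480),(190,455),(215,437),(150,420),(218,500))])
e=cv2.Canny(g,30,80)
m=np.zeros((402,642),np.uint8)
_,_,_,rc=cv2.floodFill(g.copy(),m,(467,218),(0,0,255),(5,5,5),(5,5,5),cv2.FLOODFILL_FIXED_RANGE|(255<<8)|4)
cs=cv2.findContours(m[1:-1,1:-1],cv2.RETR_EXTERNAL,cv2.CHAIN_APPROX_NONE)[0];c=max(cs,key=cv2.contourArea)
bx=cv2.boxPoints(cv2.minAreaRect(c));print(rc,bx)
W=np.array([onplane(T,p,.025) for p in bx]);print(W,W.mean(0),np.linalg.norm(np.diff(W,axis=0),axis=1))
w=manip.calibration('wrist');print(w)
s=manip.state();q=s['tool_rot'];Rt=R.from_quat(q,scalar_first=True).as_matrix();print('toolR',Rt)
print('cam in tool',Rt.T@(w['cam_to_world'][:3,3]-s['tool_pos']),Rt.T@w['cam_to_world'][:3,:3])
```

```text
green [ 0.6445 -0.0012  0.1179] gap 0.000247877309374789 plane .118 top [ 0.6445 -0.0012  0.118 ] 0.6444671173960693
orange [0.5455 0.1262 0.1133] gap 6.076521863511507e-05 plane .118 top [0.5446 0.1259 0.118 ] 0.5598967458516296
b1 [0.5378 0.2098 0.1136] gap 0.0006421569373736683 plane .118 top [0.5372 0.209  0.118 ] 0.577239298599185
b2 [0.5301 0.2934 0.1138] gap 0.001026165262582217 plane .118 top [0.5297 0.292  0.118 ] 0.60589299434593
bottle [ 0.7461 -0.1936  0.1435] gap 0.0005496108796151026 plane .118 top [ 0.7572 -0.2021  0.118 ] 0.7707811687489842
caps 0-4 0.1679362648743572 yaw 95.25364636500396 0.08402470660506575
[[21, 27, 131], [21, 27, 130], [22, 29, 131], [150, 4, 65], [13, 19, 118], [13, 21, 85]]
(434, 180, 63, 69) [[433.5168 191.427 ]
 [477.5598 177.1428]
 [496.6028 235.8586]
 [452.5598 250.1428]]
[[ 0.5785 -0.205   0.025 ]
 [ 0.6181 -0.3207  0.025 ]
 [ 0.4662 -0.3611  0.025 ]
 [ 0.4286 -0.248   0.025 ]] [ 0.5229 -0.2837  0.025 ] [0.1223 0.1572 0.1192]
{'fx': 307.75107250321554, 'fy': 307.75107250321554, 'cx': 309.9729840034156, 'cy': 198.18972359216156, 'cam_to_world': array([[ 0.3327,  0.8959,  0.2943,  0.2847],
       [-0.943 ,  0.3164,  0.1027, -0.5608],
       [-0.0012, -0.3117,  0.9502,  0.3729],
       [ 0.    ,  0.    ,  0.    ,  1.    ]])}
toolR [[ 0.3333 -0.9428 -0.0004]
 [-0.9428 -0.3333  0.0019]
 [-0.0019 -0.0002 -1.    ]]
cam in tool [-0.0011 -0.0814 -0.1208] [[ 1.      0.0009 -0.0005]
 [ 0.0007 -0.9501 -0.312 ]
 [-0.0007  0.312  -0.9501]]
```

All the checks agree. Cap heights come out at 0.118 and 0.113 to 0.114, cap spacing is 84.0 mm and the panel is 157x121 mm. The three tubes are in alternate holes, so holes 1 and 3 are free. Next I move over the green tube with the jaws across the row (yaw 5.25°).

```bash
python3 -m pendant '{"linear":[[-40.9,-60.7,0.2],[-40.9,-60.7,0.2],[-40.9,-60.7,0.2],[-40.9,-60.7,0.2],[-40.9,-60.7,0.2],[-40.9,-60.7,0.2],[-40.9,-60.7,0.2],[-40.9,-60.7,0.2],[-40.9,-60.7,0.2],[-40.9,-60.7,0.2]],"rotation":[[0,0,-7],[0,0,-14],[0,0,-21],[0,0,-28],[0,0,-35],[0,0,-42],[0,0,-49],[0,0,-56],[0,0,-63],[0,0,-70]],"grip":[0,0,0,0,0,0,0,0,0,0]}'
cat > d.py <<'E'
# usage: d.py x y z [yawdeg]  -> shift in tool axes (cm) and turn (deg) to a tool-down pose
import sys
from h import *
from scipy.spatial.transform import Rotation as R
s=manip.state();Rt=R.from_quat(s['tool_rot'],scalar_first=True)
a=[float(v) for v in sys.argv[1:]];yaw=a[3] if len(a)>3 else 5.25
G=R.from_euler('z',yaw,degrees=True)*R.from_euler('x',180,degrees=True)
print('t',round(s['time'],2),'pos',s['tool_pos'].round(4),'F',s['contact_force'].round(1),'w',round(s['gripper_width'],3))
print('lin cm',(Rt.inv().apply(np.array(a[:3])-s['tool_pos'])*100).round(2),'rot',np.degrees((Rt.inv()*G).as_rotvec()).round(2))
E
python3 d.py .6445 -.0012 .25
```

```text
time: 0.93
tool_pos: [0.4571, -0.2525, 0.2518]
tool_rot: [-0.0, 1.0, -0.002, -0.0]
contact_force: [-0.0, -1.2, -0.3]
gripper_width: 1.001
t 0.93 pos [ 0.4571 -0.2525  0.2518] F [-0.  -1.2 -0.3] w 1.001
lin cm [ 18.66 -25.2    0.18] rot [-0.01  0.01 -5.44]
```

```bash
python3 -m pendant '{"linear":[[18.7,-25.2,0.2],[18.7,-25.2,0.2],[18.7,-25.2,0.2],[18.7,-25.2,0.2],[18.7,-25.2,0.2],[18.7,-25.2,0.2],[18.7,-25.2,0.2],[18.7,-25.2,0.2],[18.7,-25.2,0.2],[18.7,-25.2,0.2]],"rotation":[[0,0,-1],[0,0,-2],[0,0,-3],[0,0,-4],[0,0,-5.44],[0,0,-5.44],[0,0,-5.44],[0,0,-5.44],[0,0,-5.44],[0,0,-5.44]],"grip":[0,0,0,0,0,0,0,0,0,0]}'
python3 d.py .6445 -.0012 .25
python3 - <<'E'
from h import *
w=manip.calibration('wrist');im=manip.grab_frame('wrist');cv2.imwrite('pics/w1.png',im[:,:,::-1])
for b in blobs(im,'green',200)[0]:print(b,onplane(w,b[0],.118),onplane(w,b[0],.124))
E
```

```text
time: 1.77
tool_pos: [0.6458, -0.0033, 0.2492]
tool_rot: [0.0, 0.999, 0.044, -0.001]
contact_force: [-0.4, 0.7, 0.7]
gripper_width: 0.998
t 1.77 pos [ 0.6458 -0.0033  0.2492] F [-0.4  0.7  0.7] w 0.998
lin cm [-0.11 -0.22 -0.08] rot [ 0.    0.1  -0.21]
(array([309.4, 194.7]), 1062, array([292, 176,  36,  38], dtype=int32)) [ 0.64592756 -0.00157049  0.118     ] [6.45785709e-01 3.22842168e-04 1.24000000e-01]
```

View pics/w1.png

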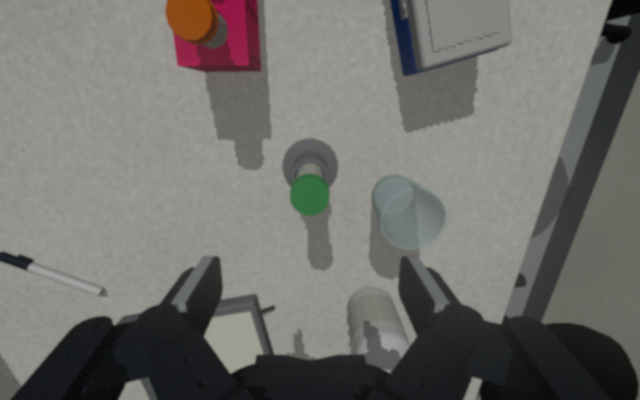

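The wrist view shows the green cap at (309,195), with the stand's cup and foot behind it at (310,165) and the beaker at (405,215). The jaws straddle the cap cleanly. It puts the cap at about (0.6455, -0.0005), within 1 mm of the triangulated point.

```bash
python3 d.py .6452 -.0007 .118
```

```text
t 1.82 pos [ 0.6454 -0.0043  0.2493] F [ 1.   0.2 -0.2] w 1.0
lin cm [ 0.04 -0.36 13.13] rot [ 0.01  0.1  -0.31]
```

```bash
python3 -m pendant '{"linear":[[0,-0.3,1],[0,-0.3,3],[0,-0.3,5],[0,-0.3,7],[0,-0.3,8.5],[0,-0.3,9.5],[0,-0.3,10],[0,-0.3,10],[0,-0.3,10],[0,-0.3,10]],"rotation":[[0,0,-0.3],[0,0,-0.3],[0,0,-0.3],[0,0,-0.3],[0,0,-0.3],[0,0,-0.3],[0,0,-0.3],[0,0,-0.3],[0,0,-0.3],[0,0,-0.3]],"grip":[0,0,0,0,0,0,0,0,0,0]}'
python3 d.py .6452 -.0007 .118
```

```text
time: 2.65
tool_pos: [0.6464, -0.0015, 0.1517]
tool_rot: [0.0, 0.999, 0.045, 0.001]
contact_force: [0.2, -0.0, -0.5]
gripper_width: 0.997
t 2.65 pos [ 0.6464 -0.0015  0.1517] F [ 0.2 -0.  -0.5] w 0.997
lin cm [-0.12 -0.1   3.37] rot [ 0.03 -0.14 -0.05]
```

```bash
python3 -m pendant '{"linear":[[-0.1,-0.1,1],[-0.1,-0.1,2],[-0.1,-0.1,3],[-0.1,-0.1,3.35],[-0.1,-0.1,3.35],[-0.1,-0.1,3.35],[-0.1,-0.1,3.35],[-0.1,-0.1,3.35],[-0.1,-0.1,3.35],[-0.1,-0.1,3.35]],"rotation":[[0,0,0],[0,0,0],[0,0,0],[0,0,0],[0,0,0],[0,0,0],[0,0,0],[0,0,0],[0,0,0],[0,0,0]],"grip":[0,0,0,0,0,0.8,0.8,0.8,0.8,0.8]}'
python3 d.py .6452 -.0007 .118
```

```text
time: 3.48
tool_pos: [0.645, -0.0005, 0.1176]
tool_rot: [0.0, 0.999, 0.045, 0.001]
contact_force: [0.6, -0.8, -0.6]
gripper_width: 0.378
t 3.48 pos [ 6.450e-01 -5.000e-04  1.176e-01] F [ 0.6 -0.8 -0.6] w 0.378
lin cm [ 0.01  0.02 -0.04] rot [ 0.02 -0.08 -0.04]
```

Width 0.378 is about 32 mm, so the jaws are on the cap. I'll keep closing, then lift until the foot is above the neighbouring caps.

```bash
python3 -m pendant '{"linear":[[0,0,0],[0,0,0],[0,0,-1],[0,0,-3],[0,0,-5],[0,0,-7.5],[0,0,-10],[0,0,-12],[0,0,-13.5],[0,0,-13.5]],"rotation":[[0,0,0],[0,0,0],[0,0,0],[0,0,0],[0,0,0],[0,0,0],[0,0,0],[0,0,0],[0,0,0],[0,0,0]],"grip":[1,1,1,1,1,1,1,1,1,1]}'
python3 d.py .534 .2516 .2516
python3 - <<'E'
from h import *
w=manip.calibration('wrist');im=manip.grab_frame('wrist');cv2.imwrite('pics/w2.png',im[:,:,::-1])
for b in blobs(im,'green',200)[0]:print(b)
E
```

```text
time: 4.32
tool_pos: [0.6461, -0.0006, 0.2566]
tool_rot: [0.001, 0.999, 0.045, 0.003]
contact_force: [-0.4, -0.5, 0.7]
gripper_width: 0.373
t 4.32 pos [ 6.461e-01 -6.000e-04  2.566e-01] F [-0.4 -0.5  0.7] w 0.373
lin cm [ -8.88 -26.13   0.4 ] rot [ 0.08 -0.39 -0.04]
(array([310.2, 287. ]), 4754, array([273, 248,  75,  79], dtype=int32))
```

View pics/w2.png

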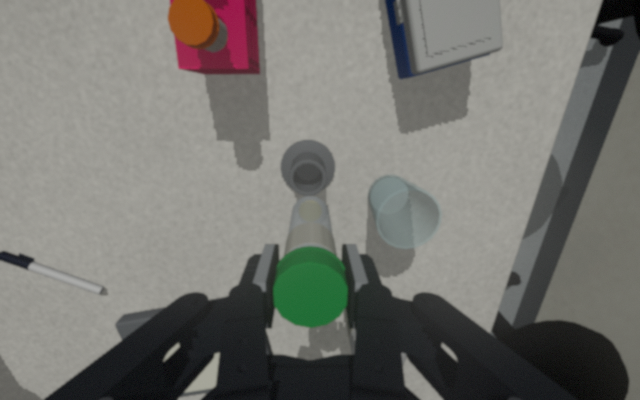

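The green tube is held upright, its cap disc centred between the pads at (310,288), and the stand is empty at (308,172). Now I move over the free hole between the two blue tubes; the foot is at z≈0.146, above their caps at 0.120.

```bash
python3 -m pendant '{"linear":[[-1,-3,0],[-2,-6,0],[-3.3,-10,0],[-4.7,-14,0],[-6,-18,0],[-7.2,-21.5,0],[-8.2,-24.3,0],[-8.9,-26.1,0],[-8.9,-26.1,0],[-8.9,-26.1,0]],"rotation":[[0,0,0],[0,0,0],[0,0,0],[0,0,0],[0,0,0],[0,0,0],[0,0,0],[0,0,0],[0,0,0],[0,0,0]],"grip":[1,1,1,1,1,1,1,1,1,1]}'
python3 d.py .5345 .252 .2516
python3 - <<'E'
from h import *
w=manip.calibration('wrist');im=manip.grab_frame('wrist');cv2.imwrite('pics/w3.png',im[:,:,::-1])
for c in('green','blue','orange'):
  for b in blobs(im,c,200)[0]:print(c,b,onplane(w,b[0],.120))
s=manip.state();print(s['tool_pos'],proj(w,[.5345,.252,.072]),proj(w,s['tool_pos']+[0,0,.0064]))
E
```

```text
time: 5.2
tool_pos: [0.5309, 0.2518, 0.2494]
tool_rot: [0.001, 0.999, 0.046, -0.002]
contact_force: [-0.3, -0.5, -0.1]
gripper_width: 0.374
t 5.2 pos [0.5309 0.2518 0.2494] F [-0.3 -0.5 -0.1] w 0.374
lin cm [ 0.36  0.01 -0.22] rot [0.07 0.19 0.08]
green (array([310. , 287.3]), 4715, array([273, 248,  75,  79], dtype=int32)) [0.53985168 0.16238974 0.12      ]
blue (array([314.5, 147. ]), 1160, array([296, 128,  38,  39], dtype=int32)) [0.53126504 0.29471802 0.12      ]
blue (array([482.5, 200.6]), 922, array([445, 189,  80,  27], dtype=int32)) [0.6789537  0.26244289 0.12      ]
[0.53152919 0.25103007 0.2498478 ] [313.08081994 182.32750899] [308.71454078 295.88008241]
```

View pics/w3.png

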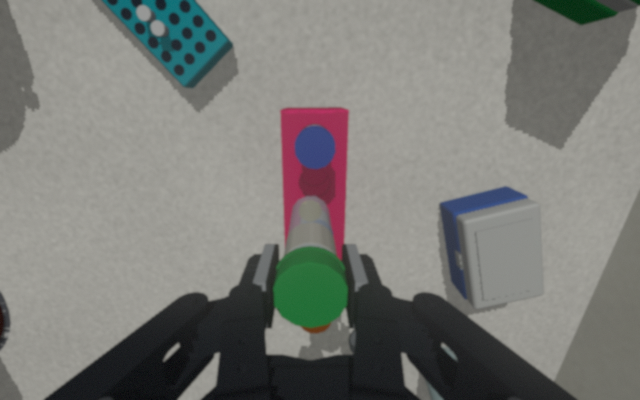

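The free hole is straight under the tube, at about (315,182). Blue cap b2 reads +1.2/+1.3 mm from its triangulated point, the same bias as the green cap had. As an independent check on x, I'll use the rack's edges.

```bash
python3 - <<'E'
from h import *
w=manip.calibration('wrist');im=cv2.imread('pics/w3.png')[:,:,::-1].copy()
m=blobs(im,'pink')[1]
u=np.array([np.cos(np.radians(95.25)),np.sin(np.radians(95.25))]);n=np.array([u[1],-u[0]])
for r in(115,120,172,180,188):
    c=np.flatnonzero(m[r]);A=onplane(w,(c[0]-.5,r),.072)[:2];B=onplane(w,(c[-1]+.5,r),.072)[:2]
    print(r,c[0],c[-1],'width',n@(B-A),'axis offset from (.5347,.2522)',n@((A+B)/2-[.5347,.2522]))
c=np.flatnonzero(m[:,300]);print('end',c[0],u@(onplane(w,(300,c[0]-.5),.072)[:2]-[.5347,.2522]),'expect 0.071 (113-42)')
E
python3 d.py .5347 .2522 .2516
```

```text
115 282 347 width 0.06188586351192821 axis offset from (.5347,.2522) 0.001619875319848055
120 282 347 width 0.06219216397735527 axis offset from (.5347,.2522) 0.0016368388503311313
172 283 345 width 0.0625874251088415 axis offset from (.5347,.2522) 0.0013278783743051392
180 284 344 width 0.06111073182663144 axis offset from (.5347,.2522) 0.0013548443990759997
188 284 344 width 0.061629605321748285 axis offset from (.5347,.2522) 0.0013816963133012625
end 109 0.07013230155737427 expect 0.071 (113-42)
t 5.25 pos [0.5315 0.251  0.2498] F [-0.  -0.4 -0.9] w 0.377
lin cm [ 0.33 -0.09 -0.18] rot [ 0.07  0.15 -0.01]
```

```bash
python3 -m pendant '{"linear":[[0.2,-0.1,0],[0.37,-0.1,0],[0.37,-0.1,1],[0.37,-0.1,2.5],[0.37,-0.1,4],[0.37,-0.1,5],[0.37,-0.1,5.5],[0.37,-0.1,5.5],[0.37,-0.1,5.5],[0.37,-0.1,5.5]],"rotation":[[0,0,0],[0,0,0],[0,0.1,0],[0,0.1,0],[0,0.1,0],[0,0.1,0],[0,0.1,0],[0,0.1,0],[0,0.1,0],[0,0.1,0]],"grip":[1,1,1,1,1,1,1,1,1,1]}'
python3 d.py .5353 .252 .155
python3 - <<'E'
from h import *
w=manip.calibration('wrist');im=manip.grab_frame('wrist');cv2.imwrite('pics/w4.png',cv2.resize(im[100:340,200:420,::-1],None,fx=2.5,fy=2.5))
s=manip.state();print(s['tool_pos'],'hole',proj(w,[.5353,.252,.072]))
E
```

```text
time: 6.08
tool_pos: [0.5363, 0.2528, 0.1977]
tool_rot: [-0.0, 0.999, 0.045, 0.002]
contact_force: [0.7, -0.2, -0.5]
gripper_width: 0.375
t 6.08 pos [0.5363 0.2528 0.1977] F [ 0.7 -0.2 -0.5] w 0.375
lin cm [-0.13  0.08  4.27] rot [-0.02 -0.19 -0.05]
[0.53640371 0.25290432 0.19790095] hole [306.89137063 199.5218645 ]
```

View pics/w4.png

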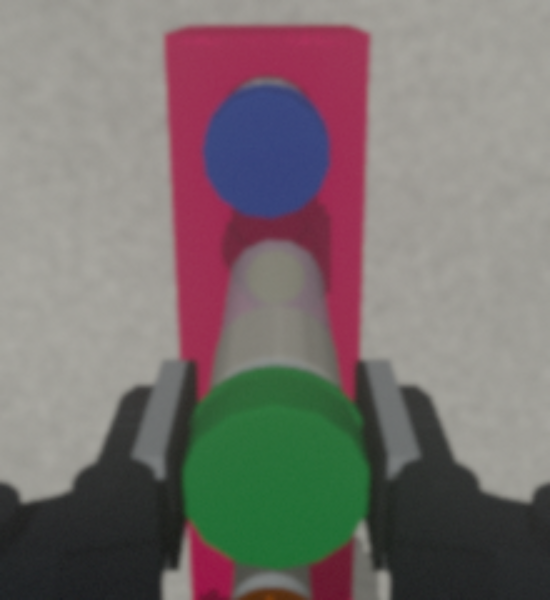

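In the crop the hole spans 223 to 330 (centre 276.5) and the tube 230 to 325 (centre about 277). So it is aligned in x at the current pose, and I go down carefully from here.

```bash
python3 -m pendant '{"linear":[[0,0.05,0.3],[0,0.05,0.8],[0,0.05,1.3],[0,0.05,1.8],[0,0.05,2.3],[0,0.05,2.6],[0,0.05,3],[0,0.05,3],[0,0.05,3],[0,0.05,3]],"rotation":[[0,0,0],[0,0,0],[0,0,0],[0,0,0],[0,0,0],[0,0,0],[0,0,0],[0,0,0],[0,0,0],[0,0,0]],"grip":[1,1,1,1,1,1,1,1,1,1]}'
python3 d.py .536 .2522 .1136
```

```text
time: 6.97
tool_pos: [0.5359, 0.2523, 0.1668]
tool_rot: [-0.0, 0.999, 0.045, 0.001]
contact_force: [0.1, 0.7, -1.2]
gripper_width: 0.38
t 6.97 pos [0.5359 0.2523 0.1668] F [ 0.1  0.7 -1.2] w 0.38
lin cm [-0.    0.01  5.32] rot [-0.   -0.11 -0.04]
```

```bash
python3 -m pendant '{"linear":[[0,0,0.4],[0,0,0.9],[0,0,1.4],[0,0,1.9],[0,0,2.4],[0,0,2.9],[0,0,3.4],[0,0,3.9],[0,0,4],[0,0,4]],"rotation":[[0,0,0],[0,0,0],[0,0,0],[0,0,0],[0,0,0],[0,0,0],[0,0,0],[0,0,0],[0,0,0],[0,0,0]],"grip":[1,1,1,1,1,1,1,1,1,1]}'
python3 d.py .536 .2522 .1136
```

```text
time: 7.8
tool_pos: [0.5356, 0.2521, 0.1259]
tool_rot: [0.0, 0.999, 0.045, 0.0]
contact_force: [-1.3, 0.6, -0.9]
gripper_width: 0.377
t 7.8 pos [0.5356 0.2521 0.1259] F [-1.3  0.6 -0.9] w 0.377
lin cm [ 0.04 -0.01  1.23] rot [ 0.02 -0.05 -0.04]
```

```bash
python3 -m pendant '{"linear":[[0,0,0.3],[0,0,0.6],[0,0,0.9],[0,0,1.05],[0,0,1.1],[0,0,1.15],[0,0,1.2],[0,0,1.25],[0,0,1.25],[0,0,1.25]],"rotation":[[0,0,0],[0,0,0],[0,0,0],[0,0,0],[0,0,0],[0,0,0],[0,0,0],[0,0,0],[0,0,0],[0,0,0]],"grip":[1,1,1,1,1,1,1,1,1,1]}'
python3 d.py .536 .2522 .1136
```

```text
time: 8.63
tool_pos: [0.5359, 0.2523, 0.1142]
tool_rot: [-0.0, 0.999, 0.045, 0.001]
contact_force: [-2.2, 1.0, 1.3]
gripper_width: 0.377
t 8.63 pos [0.5359 0.2523 0.1142] F [-2.2  1.   1.3] w 0.377
lin cm [0.01 0.01 0.06] rot [-0.01 -0.1  -0.04]
```

```bash
python3 -m pendant '{"linear":[[0,0,0.05],[0,0,0.05],[0,0,0.05],[0,0,0.05],[0,0,0.05],[0,0,0.05],[0,0,0.05],[0,0,0.05],[0,0,-1],[0,0,-2.5]],"rotation":[[0,0,0],[0,0,0],[0,0,0],[0,0,0],[0,0,0],[0,0,0],[0,0,0],[0,0,0],[0,0,0],[0,0,0]],"grip":[1,0.6,0.4,0.2,0,0,0,0,0,0]}'
python3 -m pendant '{"linear":[[0,0,-2.5],[0,0,-5],[0,0,-8],[0,0,-11],[0,0,-11],[0,0,-11],[0,0,-11],[0,0,-11],[0,0,-11],[0,0,-11]],"rotation":[[0,0,0],[0,0,0],[0,0,0],[0,0,0],[0,0,0],[0,0,0],[0,0,0],[0,0,0],[0,0,0],[0,0,0]],"grip":[0,0,0,0,0,0,0,0,0,0]}'
python3 d.py .5467 .1272 .25
python3 - <<'E'
from h import *
for n in('wrist','top','scene'):
  w=manip.calibration(n);im=manip.grab_frame(n);cv2.imwrite(f'pics/{n}5.png',im[:,:,::-1])
  for c in('green','blue','orange'):
    for b in blobs(im,c,100)[0]:
      P=onplane(w,b[0],.118)
      if .45<P[0]<.62 and .05<P[1]<.35: print(n,c,b[0],b[1],P)
E
```

```text
time: 9.47
tool_pos: [0.5347, 0.2519, 0.138]
tool_rot: [0.0, 0.999, 0.045, -0.001]
contact_force: [0.7, 0.1, 0.8]
gripper_width: 1.0
time: 10.3
tool_pos: [0.5351, 0.252, 0.2476]
tool_rot: [0.0, 0.999, 0.045, -0.0]
contact_force: [-0.3, -0.2, 0.0]
gripper_width: 0.997
t 10.3 pos [0.5351 0.252  0.2476] F [-0.3 -0.2  0. ] w 0.997
lin cm [ 0.02 12.54 -0.23] rot [ 0.04  0.05 -0.04]
wrist green [310.5 196. ] 972 [0.53636544 0.25316007 0.118     ]
wrist blue [309.  147.4] 1201 [0.53139411 0.29433984 0.118     ]
wrist blue [309.6 240. ] 985 [0.53931747 0.21182548 0.118     ]
wrist orange [310.3 315.9] 987 [0.54735563 0.13024988 0.118     ]
top blue [267.6 198.3] 150 [0.5371824  0.20896105 0.118     ]
top orange [303.4 195.7] 163 [0.54463271 0.12590766 0.118     ]
scene green [375.8 227.3] 203 [0.53758723 0.25585756 0.118     ]
scene blue [359.8 217.2] 195 [0.54131391 0.213792   0.118     ]
scene blue [392.4 237.5] 227 [0.53335695 0.29667687 0.118     ]
scene orange [330.3 198.8] 183 [0.54922982 0.13055657 0.118     ]
```

View pics/wrist5.png

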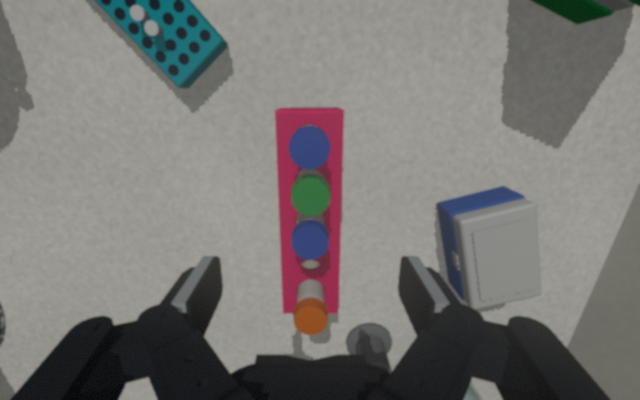

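The green tube is seated: in the wrist view its cap at (310,196) is in line with the blue caps. In the scene view it is at (375.8,227.3), midway between the blues at (376.1,227.4), so its height matches too. Next is the orange tube.

```bash
python3 -m pendant '{"linear":[[0,3,0],[0,6,0],[0.05,9,0],[0.05,11.5,0],[0.1,12.5,0],[0.1,12.55,1],[0.1,12.55,3],[0.1,12.55,5],[0.1,12.55,7],[0.1,12.55,8.5]],"rotation":[[0,0,0],[0,0,0],[0,0,0],[0,0,0],[0,0,0],[0,0,0],[0,0,0],[0,0,0],[0,0,0],[0,0,0]],"grip":[0,0,0,0,0,0,0,0,0,0]}'
python3 d.py .5468 .1268 .1136
python3 - <<'E'
from h import *
w=manip.calibration('wrist');im=manip.grab_frame('wrist')
b=blobs(im,'orange',300)[0];s=manip.state()
for x in b:print(x,'orange at',onplane(w,x[0],.118),'tcp',s['tool_pos'])
E
```

```text
time: 11.28
tool_pos: [0.547, 0.1286, 0.1612]
tool_rot: [-0.0, 0.999, 0.046, -0.001]
contact_force: [0.3, -0.2, -0.0]
gripper_width: 0.995
t 11.28 pos [0.547  0.1286 0.1612] F [ 0.3 -0.2 -0. ] w 0.995
lin cm [-0.03  0.18  4.76] rot [-0.04  0.06  0.01]
(array([309. , 242.3]), 2687, array([281, 213,  56,  60], dtype=int32)) orange at [0.54743404 0.12880198 0.118     ] tcp [0.54519182 0.12837547 0.15797735]
```

```bash
python3 d.py .547 .1272 .1136; python3 -m pendant '{"linear":[[0.1,0.1,0],[0.1,0.1,1],[0.1,0.1,2],[0.1,0.1,3],[0.1,0.1,3.8],[0.1,0.1,4.1],[0.1,0.1,4.1],[0.1,0.1,4.1],[0.1,0.1,4.1],[0.1,0.1,4.1]],"rotation":[[0,0,0],[0,0,0],[0,0,0],[0,0,0],[0,0,0],[0,0,0],[0,0,0],[0,0,0],[0,0,0],[0,0,0]],"grip":[0,0,0,0,0,0,0,0,0,0]}'
python3 d.py .547 .1272 .1136
```

```text
t 11.33 pos [0.5452 0.1284 0.158 ] F [-1.8  0.3 -2.2] w 1.004
lin cm [0.2  0.14 4.44] rot [-0.04  0.37  0.02]
time: 12.17
tool_pos: [0.5499, 0.1265, 0.1239]
tool_rot: [-0.0, 0.999, 0.045, 0.002]
contact_force: [-0.3, -0.1, -0.4]
gripper_width: 0.999
t 12.17 pos [0.5499 0.1265 0.1239] F [-0.3 -0.1 -0.4] w 0.999
lin cm [-0.29 -0.1   1.03] rot [-0.   -0.18 -0.05]
```

```bash
python3 -m pendant '{"linear":[[-0.28,-0.07,0.3],[-0.28,-0.07,0.7],[-0.28,-0.07,1],[-0.28,-0.07,1],[-0.28,-0.07,1],[-0.28,-0.07,1],[-0.28,-0.07,1],[-0.28,-0.07,1],[-0.28,-0.07,1],[-0.28,-0.07,1]],"rotation":[[0,0,0],[0,0,0],[0,0,0],[0,0,0],[0,0,0],[0,0,0],[0,0,0],[0,0,0],[0,0,0],[0,0,0]],"grip":[0,0,0,0,0,1,1,1,1,1]}'
python3 d.py .547 .1272 .1136
```

```text
time: 13.0
tool_pos: [0.5469, 0.127, 0.1136]
tool_rot: [-0.0, 0.999, 0.045, 0.001]
contact_force: [0.1, -0.1, 0.0]
gripper_width: 0.379
t 13.0 pos [0.5469 0.127  0.1136] F [ 0.1 -0.1  0. ] w 0.379
lin cm [ 0.01 -0.02  0.  ] rot [-0.   -0.15 -0.04]
```

```bash
python3 -m pendant '{"linear":[[0,0,0],[0,0,-0.5],[0,0,-1.5],[0,0,-3],[0,0,-5],[0,0,-7],[0,0,-9],[0,0,-11],[0,0,-13],[0,0,-14]],"rotation":[[0,0,0],[0,0,0],[0,0,0],[0,0,0],[0,0,0],[0,0,0],[0,0,0],[0,0,0],[0,0,0],[0,0,0]],"grip":[1,1,1,1,1,1,1,1,1,1]}'
python3 d.py .547 .127 .26
python3 - <<'E'
from h import *
im=manip.grab_frame('scene');
for c in('green','blue','orange'):
  for b in blobs(im,c,100)[0]:print(c,b[0],b[1])
s=manip.state();print(s['joint_pos'])
E
```

```text
time: 13.83
tool_pos: [0.5473, 0.127, 0.2572]
tool_rot: [-0.0, 0.999, 0.045, 0.003]
contact_force: [0.8, 0.0, 0.6]
gripper_width: 0.376
t 13.83 pos [0.5473 0.127  0.2572] F [0.8 0.  0.6] w 0.376
lin cm [-0.03  0.   -0.28] rot [-0.   -0.38 -0.04]
green [375.6 227.3] 205
green [335.7 388.1] 177
blue [123.   55.7] 2052
blue [175.4 155. ] 123
blue [359.8 217.2] 195
blue [392.4 237.5] 226
blue [265.7 303.6] 1029
orange [308.3  96.4] 185
orange [335.  140.3] 135
[ 9.56030463e-02 -1.04641971e-01  1.75862671e+00 -2.93840996e-05
  1.47861120e+00  4.67767454e-03]
```

The orange tube is out; scene blobs for green and blue are unchanged. Now I carry it upright towards the pad and turn the yaw to about -35.6° (the arm's plane there), to lean it within the arm's plane with the foot towards the base.

```bash
python3 -m pendant '{"linear":[[0,1.5,-0.5],[0,4,-1],[0,7.5,-1.5],[0,11.5,-2],[0,15.5,-2.5],[0,19.5,-3],[0,23.5,-3.3],[-0.1,27.5,-3.3],[-0.2,31.5,-3.3],[-0.3,35.5,-3.3]],"rotation":[[0,0,4.1],[0,0,8.2],[0,0,12.3],[0,0,16.4],[0,0,20.5],[0,0,24.6],[0,0,28.7],[0,0,32.8],[0,0,36.9],[0,0,40.9]],"grip":[1,1,1,1,1,1,1,1,1,1]}'
python3 d.py .586 -.329 .29 -35.6
```

```text
time: 14.72
tool_pos: [0.5749, -0.2287, 0.2852]
tool_rot: [-0.001, 0.951, -0.308, 0.0]
contact_force: [0.7, 0.6, -0.4]
gripper_width: 0.375
t 14.72 pos [ 0.5749 -0.2287  0.2852] F [ 0.7  0.6 -0.4] w 0.375
lin cm [ 6.78  7.47 -0.49] rot [-0.06  0.   -0.3 ]
```

```bash
python3 -m pendant '{"linear":[[1.5,2,0],[3.5,4,0],[5.5,6,-0.3],[6.5,7,-0.3],[6.7,7.4,-0.3],[6.7,7.4,-0.3],[6.7,7.4,-0.3],[6.7,7.4,-0.3],[6.7,7.4,-0.3],[6.7,7.4,-0.3]],"rotation":[[0,0,0],[0,0,0],[0,0,0],[0,0,0],[0,-4,0],[0,-8,0],[0,-12,0],[0,-16,0],[0,-20,0],[0,-20,0]],"grip":[1,1,1,1,1,1,1,1,1,1]}'
cat > f.py <<'E'
from h import *
from scipy.spatial.transform import Rotation as R
s=manip.state();Rt=R.from_quat(s['tool_rot'],scalar_first=True).as_matrix();z=Rt[:,2]
foot=s['tool_pos']+.1096*z;np.set_printoptions(precision=4,suppress=True)
print('t',s['time'],'tcp',s['tool_pos'],'lean',np.degrees(np.arccos(-z[2])),'foot',foot,'w',s['gripper_width'],'F',s['contact_force'],'q',s['joint_pos'],'v',abs(s['joint_vel']).max())
G=np.array([.523,-.284,.115]);print('foot shift cm in tool axes now',Rt.T@(G-foot)*100)
E
python3 f.py
```

```text
time: 15.55
tool_pos: [0.5872, -0.3261, 0.2864]
tool_rot: [-0.054, 0.937, -0.302, -0.167]
contact_force: [0.4, -0.4, -0.7]
gripper_width: 0.374
t 15.55 tcp [ 0.5872 -0.3261  0.2864] lean 20.195425422132764 foot [ 0.5566 -0.3039  0.1835] w 0.3737724003096199 F [ 0.4396 -0.3796 -0.7471] q [-0.6186  0.3565  1.237   0.0028  1.9006  0.0044] v 0.07372297847728633
foot shift cm in tool axes now [-1.282   0.3512  7.7751]
```

```bash
python3 -m pendant '{"linear":[[0,0.1,0],[0,0.2,0],[0,0.37,0],[0.2,0.37,0.4],[0.6,0.37,1.4],[1,0.37,2.6],[1.5,0.37,4],[2,0.37,5.3],[2.4,0.37,6.4],[2.6,0.37,7]],"rotation":[[0,-3,0],[0,-7,0],[0,-11,0],[0,-15,0],[0,-19,0],[0,-22,0],[0,-24.8,0],[0,-24.8,0],[0,-24.8,0],[0,-24.8,0]],"grip":[1,1,1,1,1,1,1,1,1,1]}'
python3 f.py
```

```text
time: 16.38
tool_pos: [0.5846, -0.3287, 0.2124]
tool_rot: [-0.117, 0.88, -0.283, -0.362]
contact_force: [-0.8, -0.6, -0.0]
gripper_width: 0.378
t 16.3833 tcp [ 0.5846 -0.3287  0.2124] lean 44.7753238826228 foot [ 0.522  -0.2836  0.1346] w 0.3775494962967874 F [-0.8332 -0.6102 -0.043 ] q [-0.6232  0.6501  1.0647  0.0005  2.2083 -0.0009] v 0.08180311213853524
foot shift cm in tool axes now [ 1.4559 -0.0252  1.3164]
```

```bash
python3 -m pendant '{"linear":[[0.3,0,0.3],[0.7,0,0.6],[1.1,0,1],[1.4,0,1.25],[1.45,0,1.3],[1.45,0,1.3],[1.45,0,1.3],[1.45,0,1.3],[1.45,0,1.3],[1.45,0,1.3]],"rotation":[[0,0,0],[0,0,0],[0,0,0],[0,0,0],[0,0,0],[0,0,0],[0,0,0],[0,0,0],[0,0,0],[0,0,0]],"grip":[1,1,1,1,1,1,1,1,1,1]}'
python3 f.py
python3 - <<'E'
from h import *
s,t=[manip.grab_frame(n) for n in('scene','top')]
S=cv2.resize(s[60:310,150:430,::-1],None,fx=2,fy=2);T=cv2.resize(t[100:270,340:520,::-1],None,fx=2.,fy=2.)
for n,im in(('scene',s),('top',t)):
  c=manip.calibration(n);print(n,'foot',proj(c,[.523,-.284,.115]),'pad mid',proj(c,[.523,-.284,.025]))
  for k in('green','blue','orange'):print(k,[(b[0].tolist(),b[1]) for b in blobs(im,k,100)[0]])
cv2.imwrite('pics/s6.png',S);cv2.imwrite('pics/t6.png',t[:,:,::-1])
E
```

```text
time: 17.22
tool_pos: [0.5862, -0.3301, 0.1953]
tool_rot: [-0.117, 0.88, -0.283, -0.362]
contact_force: [-0.2, -0.8, -0.4]
gripper_width: 0.376
t 17.2167 tcp [ 0.5862 -0.3301  0.1953] lean 44.69642220787215 foot [ 0.5236 -0.285   0.1174] w 0.37646311909871844 F [-0.229  -0.7768 -0.4143] q [-0.6236  0.6671  1.0688  0.0005  2.1858 -0.001 ] v 0.004018965648489534
foot shift cm in tool axes now [ 0.0924 -0.0497  0.249 ]
scene foot [239.77768398 122.35922341] pad mid [242.9567033  150.67848087]
green [([375.6, 227.3], 206), ([335.8, 388.0], 174)]
blue [([118.4, 62.2], 1145), ([175.4, 155.0], 117), ([359.8, 217.1], 195), ([392.4, 237.5], 225), ([265.7, 303.6], 1035)]
orange [([322.6, 94.6], 543)]
top foot [479.41447542 207.79127355] pad mid [465.12078113 213.1975215 ]
green [([150.4, 118.2], 124), ([249.1, 199.2], 139)]
blue [([441.0, 111.4], 126), ([267.5, 198.2], 145), ([231.6, 200.8], 145)]
orange []
```

View pics/s6.png

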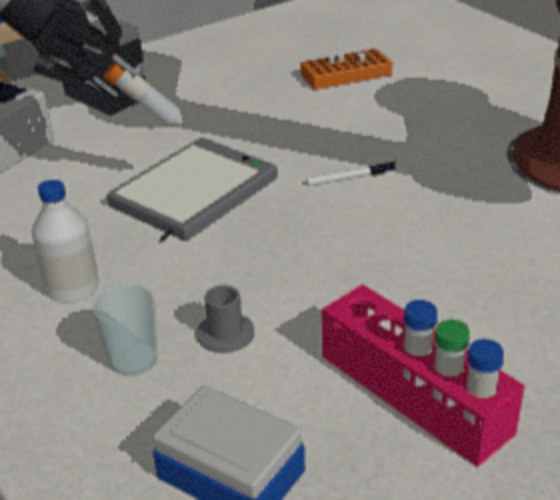

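View pics/t6.png

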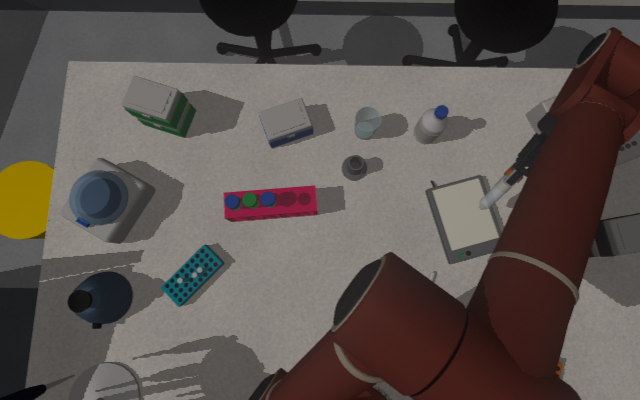

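In the scene crop the tube leans about 45° with the cap up, its foot at full-frame (240,121), against (239.8,122.4) predicted. In the top view the foot tip is at about (483,206), against (479,208) predicted. I'll zoom in to settle that last centimetre.

Run:
```python
from h import *
s,t=[manip.grab_frame(n) for n in('scene','top')]
A=cv2.resize(s[85:135,195:260,::-1],(390,300),interpolation=cv2.INTER_CUBIC)
B=cv2.resize(t[175:225,465:530,::-1],(390,300),interpolation=cv2.INTER_CUBIC)
cv2.imwrite('pics/z7.png',np.hstack([A,B]))
```

```text
(no output)
```

View pics/z7.png

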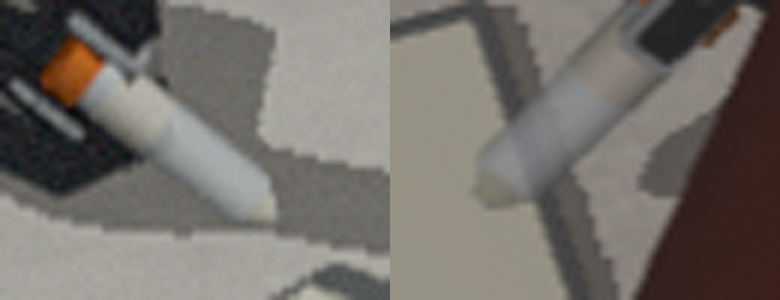

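```bash
python3 - <<'E'
from h import *
P,g=tri(manip.calibration('scene'),(239.7,120.4),manip.calibration('top'),(480.5,207.4));print(P.round(4),g)
E
python3 f.py
```

```text
[ 0.5228 -0.2839  0.121 ] 0.0004062749324430561
t 17.4167 tcp [ 0.5861 -0.3301  0.1951] lean 44.71852818303044 foot [ 0.5235 -0.285   0.1172] w 0.377176498308623 F [-0.35    0.4913  0.1289] q [-0.6236  0.6673  1.069   0.0004  2.1858 -0.001 ] v 0.0017466304165774712
foot shift cm in tool axes now [ 0.0871 -0.0524  0.2266]
```

The triangulated foot is at (0.5228, -0.2839, 0.121), within 1 mm of the pad middle and 92 to 96 mm above the panel. The lean is 44.7° and the arm is still. Handing in.

```bash
python3 -c "
from plant import manip
print(manip.job_done())"
```

```text
the job is handed in; nothing more can be done
None
```

The job is done and handed in at about 17.4 s. The green tube is back in the rack, and the arm is holding the orange tube over the viewing pad.

- **Green tube:** It stands in the free hole between the two blue tubes and has been let go. It went in with no more than about 3 N of force. Its cap sits midway between the blue caps and level with them in the scene view, so it looks fully down.
- **Orange tube:** It is held cap up, leaning 44.7°. Triangulation puts the foot at (0.523, -0.284), within 1 mm of the pad middle as I measured it, and 9.2–9.6 cm above the panel. The arm was still and the grip steady at the last reading.
- **Rest of the bench:** The blue tubes, bottle and tip box gave the same readings as at the start. The beaker, stand and small-tube rack looked unmoved in the pictures. The marker is mostly behind the arm in the final top view, but it looks undisturbed in the scene view.
- **Disagreements:** The foot height came out 4 mm apart by the two methods: 0.117 m from the arm's pose, 0.121 m from the cameras. The wrist camera read positions 1–2 mm off the fixed cameras, and I allowed for that when grasping and inserting. No check failed.

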